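# Post the finished watch through the sprung flap

### The arm

A 6-joint arm with a two-finger parallel gripper is mounted at the origin on the work surface. World frame = base frame: x ahead of the robot, y to its left, z up, the work surface at z = 0. Lengths are in mm, angles in rad, forces in N, time in s.
With the tool pointing down it reaches from about 400 to 925 mm from the base axis. Payload 12.5 kg.
Tool frame: the origin (TCP) lies at the very end of the fingers, on their centre line; the grasp point (between the pads) lies 19 mm behind it; z points along the fingers, y is the line along which they close (so a half turn about z gives the same grasp; the last joint's range is limited). The gripper opens to 95 mm and grips with 3 to 60 N. Pads are 20 mm wide; open, the fingers measure 119 mm over their backs; the gripper's body (75 mm by 180 mm) begins 59 mm behind the grasp point.
Start: joints at [1.005, 0.491, 1.559, -0, 1.092, -0.106], TCP at [277.343, 560.114, 214.661] pointing down, gripper open.
Joint ranges: [-3.1, 3.1], [-0.84, 2.19], [0.05, 2.79], [-1.13, 4.28], [0.06, 2.93], [-2.69, 2.69]. Speed limits (rad/s): [2.22, 2.22, 2.79, 3.14, 3.14, 3.14].

### API

Orientations are given as [roll, pitch, yaw] about the fixed x, y, z axes, in that order (R = Rz(yaw) Ry(pitch) Rx(roll)).
In Python, from cell import * gives the robot as it stands.
- The arm moves only by the tool step_arm, never from a script. Its argument "plan" is a list of rows, each an object of numbers: "x", "y", "z": the shift along the tool's x, y, z in units of 25 mm (1.0 is 25 mm); "rx", "ry", "rz": the turn, a rotation vector about the tool's x, y, z in units of 0.1 rad (1.0 is 0.1 rad). In form: [{"x": .., "y": .., "z": .., "rx": .., "ry": .., "rz": ..}, ...]. A call has exactly 10 rows; each row shifts and turns the commanded pose from where the row before left it, along the tool's axes as they then stand; what a row does not reach is not made up. A row lasts 1/12 s, in which the tool goes at most 41.7 mm and 7.16 degrees, less where a joint would pass 70% of its speed; a pose out of reach is approached as far as the arm can. A call with a number of a shift or a turn outside -1 to 1 is refused whole. A call with a gripper value outside its range is refused whole. "jaw" is the closure, from -1 (fully open) to 1 (shut), so that 0 is half open, set as the call begins (left out, the last holds). The fingers move at their own pace and stop on an object; the grip force is fixed at half the most. Time passes only in rows, so rows that do not move let the fingers close, or fill a call up. It gives the time, the measured TCP pose, the force, the opening and the grip force at its end, in the units of the state.
- state(): the state, without advancing time (a new reading comes with each control period).
- read_camera(name): name is "side" or "top" or "wrist"; returns a dict with "image" (400x640x3 uint8, red, green, blue), "depth" (400x640 float32, mm along the optical axis (not along the pixel's ray), 0 where there is no reading), "vfov" (degrees; the focal length in pixels is half the picture's height over the tangent of half this angle, whatever the lens; pixels are square), "cx", "cy" (the principal point, pixels), "R" (3x3) and "t" (3): a world point X has camera coordinates R X + t. Camera axes: x right, y down, z forward; pixel columns grow to the right and rows downward; lengths in mm; the calibration is good to about 2 mm. A picture is of the moment at which its call begins.
- job_done(): hands the job in; it is judged then, once.
The state is a dict: "t": time; "joints": joint angles; "qvel": joint speeds; "tau": joint torques, N m; "eef_pos": TCP position; "tcp_rot": TCP orientation; "ft_force": force on the tool from outside, world axes, zero at the start; "moment": the same for the moment, N m; "opening": opening from 0.0 (shut) to 1.0 (fully open); "grip_force": force on a finger pad.
Only numpy, scipy, OpenCV 4.12 (cv2) and the standard library are available. Lean on these libraries where they do the work, as an engineer would, in place of code of your own. Each camera call takes 0.05 s, during which the arm holds its last target. There are 200 camera calls.

### The job

Post the finished watch, in its upright grey case (the tall, narrow one), through the slot on top of the clear-sided collection box: feel for the slot, ease the case in against the sprung flap below it, and press it on down until it drops to the bottom of the box and the flap has swung shut behind it. Be gentle, never pressing on the box or lid with more than about 40 N, and leave everything else on the bench where it lies.

Things in the scene. Friction and masses are not known exactly. Their poses are not given: they have to be found in the camera images.
- watchcase: Upright grey plastic watch case with a dark seam and small steel catch, a block 28 mm (its x) x 64 mm (its y) x 60 mm tall (z up), edges rounded 2 mm, about 0.1 to 0.15 kg. Origin at the centre of its underside. It stands upright at the start; turned half round about z it fits just the same.
- dropbox: Collection box fixed to the bench, 160 mm (its x) x 150 mm (its y), 125 mm tall: clear walls, grey floor 5 mm thick, an aluminium plate with a slot on top. Origin at the centre of its underside, z up. Below the slot a chute guides the case on three sides down to 70 mm above the bench; at the fourth (the box's +x side) hangs the sprung flap.
- lid_centre (a point): Middle of the box's top, level with the flat upper face of the slot plate (5 mm thick). The slot, 32 mm along the box's x by 70 mm along its y, has square edges. The plate, with flap and chute, is clamped anywhere up to 18 mm to either side of this point along the box's x; no reading tells where, so feel or look for it. Along y it is central.
- pass_depth (a point): Point inside the box, 40 mm straight below lid_centre: the depth of the open flap's lower edge. A case half in the slot is pinched by the flap and does not fall; pushed from above until its top is at this depth or a little (up to 5 mm) lower, it drops. Two shut fingers fit down the slot side by side along its length; open fingers holding the case do not.
- flap (a joint): Sprung steel flap closing the slot from below, 7 mm under the plate's upper face. Hinged along the slot's long edge on the box's +x side, it swings down into the box: rad, 0 shut, 1.53 hanging fully open. Its spring shuts it. Pressing the case in takes about 3 to 12 N, most just after it meets the flap, then only 1 to 4 N; fingers drawn back out feel it drag with up to 8 N.
- tin: round aluminium parts tin, 66 mm across, 44 mm tall; origin at the centre of its underside. Leave alone.
- flatcase: low flat grey case, 62 x 90 x 28 mm, too wide for the slot; origin at the centre of its underside. Leave alone.
- loupe: black eye loupe standing on its wide end, 30 mm across, 22 mm tall; origin under its centre. Leave alone.
- screwdriver: small screwdriver lying on the bench, 120 mm long, lower than 25 mm; origin under its middle. Leave alone.
- wristwatch: steel wristwatch laid out flat, about 205 mm long along its y, at most 45 mm wide, 10 mm high; origin under the middle of the dial. Leave alone.
- oiler: small amber oil bottle, 28 mm across, 50 mm tall; origin at the centre of its underside. Leave alone.
Not all that is in view belongs to the job. What is shaped like the watchcase but blue is not meant.

How it is judged:
By the outcome, as a careful person would: the job done as asked, in the order asked, and still so for the second after the job is handed in, with the robot touching nothing.
It also fails if it takes over 72 s, if anything falls off the work surface, if the arm or the gripper's body presses on something with over 40 N, if the wrist force passes 120 N, or if a joint passes its speed limit or range.

## Working session

There is one attempt and no reset: what is moved stays moved. The work goes in short steps, Python scripts to look and compute and a tool call to move; the robot and the scene stay as the last step left them, time stands still between calls to the robot, and variables do not carry over. Pictures are saved under pics/ and viewed, at most 10 in all, crops included, and the job is handed in when it is done.

Besides the shell and the picture viewer there is one more tool, called after "Emit:" as a command line: name --argument value ..., lists and objects as JSON in quotes. step_arm: Moves the arm, as the interface text tells. Shifts and turns lie within -1 to 1; 1 stands for 25 mm of shift or 0.1 rad of turn. Its arguments: {"type":"object","properties":{"plan":{"type":"array","items":{"type":"object","properties":{"x":{"type":"number"},"y":{"type":"number"},"z":{"type":"number"},"rx":{"type":"number"},"ry":{"type":"number"},"rz":{"type":"number"}}}},"jaw":{"type":"number"}},"required":["plan"]}

```bash
mkdir -p pics; cat > h.py <<'E'
from cell import *
import numpy as np, cv2
def cam(n):
    c=read_camera(n); c['f']=200/np.tan(np.radians(c['vfov'])/2); c['R']=np.array(c['R']);c['t']=np.array(c['t']); return c
def save(c,p): cv2.imwrite(p,cv2.cvtColor(c['image'],cv2.COLOR_RGB2BGR))
def ray(c,u,v,z):
    d=c['R'].T@np.array([(u-c['cx'])/c['f'],(v-c['cy'])/c['f'],1]); o=-c['R'].T@c['t']
    return o+d*(z-o[2])/d[2]
def pts(c):
    v,u=np.mgrid[0:400,0:640]; d=c['depth']
    P=np.stack([(u-c['cx'])/c['f']*d,(v-c['cy'])/c['f']*d,d],-1)
    return (P-c['t'])@c['R']
E
python3 - <<'E'
from h import *
a=cam('top');b=cam('side');save(a,'pics/top.png');save(b,'pics/side.png')
print(-a['R'].T@a['t'],a['R'],a['f'],-b['R'].T@b['t'],state())
E
```

```text
[450.503199    25.33843    777.76452232] [[-0.00738998 -0.99961423  0.02677273]
 [-0.9955643   0.00484353 -0.09395884]
 [ 0.09379292 -0.02734833 -0.99521604]] 363.0501945809803 [ 374.80563829 -810.92196265  557.21281726] {'t': 0.1, 'joints': array([ 1.00544430e+00,  4.91487795e-01,  1.55938190e+00, -6.29344023e-06,
        1.09168367e+00, -1.05603134e-01]), 'qvel': array([ 0.00069674, -0.00040838, -0.00317697,  0.00090853, -0.00061498,
       -0.00098633]), 'tau': array([ 2.26014570e-03, -6.13624048e+01, -2.58605701e+01,  6.94268290e-02,
        4.70488763e-02, -7.07305344e-05]), 'eef_pos': array([277.19793259, 559.93485225, 214.12959078]), 'tcp_rot': array([-3.14063671e+00, -9.57144577e-05,  2.68184662e+00]), 'ft_force': array([0.56616064, 0.14595077, 0.21940442]), 'moment': array([ 0.03244324, -0.00663029,  0.00122165]), 'grip_force': 0.0, 'opening': 1.0023234561597716}
```

View pics/top.png

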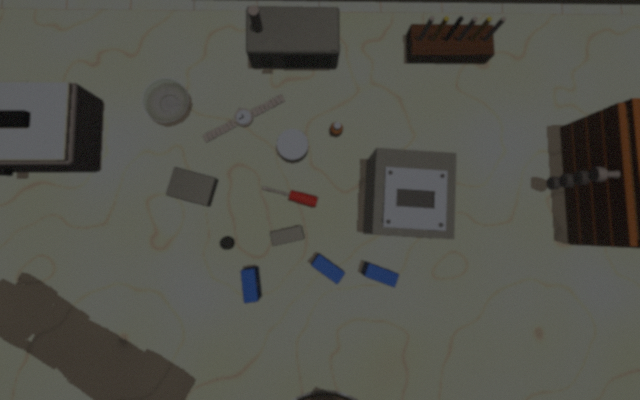

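View pics/side.png

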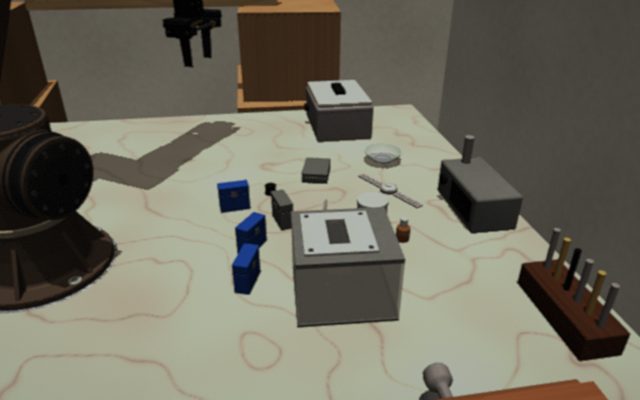

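The top view shows the drop box at about (413,193) with its slot at (416,199). The grey watch case is at (287,235), three blue decoys lie around (250,285), (328,268) and (380,274), and the flat case is at (191,187). The side view agrees: clear box at (347,265), grey case at (282,208).

```bash
python3 - <<'E'
from h import *
a=cam('top');P=pts(a);im=a['image'].astype(int)
hsv=cv2.cvtColor(a['image'],cv2.COLOR_RGB2HSV)
def rect(m,z,n):
    cs,_=cv2.findContours(m.astype(np.uint8),0,1); c=max(cs,key=cv2.contourArea).reshape(-1,2)
    w=np.array([ray(a,u,v,z)[:2] for u,v in c],np.float32); r=cv2.minAreaRect(w); print(n,r, cv2.contourArea(c)); return r
# case
w=np.zeros((400,640),bool); w[215:255,262:312]=1
zz=P[...,2]; m=w&(zz>50)&(zz<75); print('case z',np.median(zz[m]),m.sum()); rect(m,60,'case')
q=P[m][:,:2]; print('mean',q.mean(0))
w[:]=0; w[135:250,355:470]=1
m=w&(zz>115)&(zz<135); print('box z',np.median(zz[m])); rect(m,125,'box')
g=cv2.cvtColor(a['image'],cv2.COLOR_RGB2GRAY)
print(g[199,360:470:3]); print(zz[199,360:470:5].round()); print(g[140:245:3,416])
w[:]=0; w[180:218,390:442]=1
for T in (100,115,130): rect(w&(g<T),125,'slot%d'%T)
m=np.zeros_like(w);m[135:250,355:470]=1; rect(m&(g>150),125,'plate')
E
```

```text
case z 59.8327326209795 463
case ((443.6529541015625, 71.61021423339844), (27.8275203704834, 63.672183990478516), 12.021864891052246) 420.5
mean [443.53544573  71.72871596]
box z 121.06078718164612
box ((519.6022338867188, -164.60157775878906), (149.78970336914062, 158.64292907714844), 86.06207275390625) 6899.0
[60 56 38 39 40 64 67 69 75 94 92 92 75 49 47 47 47 47 49 45 47 47 47 46
 42 87 94 92 94 71 65 68 88 93 92 93 93]
[  0.   9.  76. 120. 119. 126. 126. 125. 117. 119. 119. 119. 118. 117.
 116. 126. 125. 126. 118. 119.   1.  -1.]
[93 92 92 87 67 65 66 66 66 68 92 95 94 91 94 94 91 45 46 49 47 45 55 94
 93 93 94 94 95 93 69 65 70 90 89]
slot100 ((509.2651062011719, -166.30966186523438), (95.21540832519531, 67.71253967285156), 89.63782501220703) 1887.0
slot115 ((509.2651062011719, -166.30966186523438), (95.21540832519531, 67.71253967285156), 89.63782501220703) 1887.0
slot130 ((509.2651062011719, -166.30966186523438), (95.21540832519531, 67.71253967285156), 89.63782501220703) 1887.0Traceback (most recent call last):
  File "<stdin>", line 17, in <module>
  File "<stdin>", line 5, in rect
ValueError: max() iterable argument is empty
```

Emit:
step_arm --plan '[{"rz":-0.956},{"rz":-0.956},{"rz":-0.956},{"rz":-0.956},{"rz":-0.956},{"rz":-0.956},{"rz":-0.956},{"y":-0.976,"x":-0.116},{"y":-0.976,"x":-0.116},{"y":-0.976,"x":-0.116}]' --jaw -1

```text
schema error: expected keys x, y, z, rx, ry, rz
```

Emit:
step_arm --plan '[{"y":-0.976,"x":-0.116},{"y":-0.976,"x":-0.116},{"y":-0.976,"x":-0.116},{"y":-0.976,"x":-0.116},{"y":-0.976,"x":-0.116},{"y":-0.976,"x":-0.116},{"y":-0.976,"x":-0.116},{"y":-0.976,"x":-0.116},{"y":-0.976,"x":-0.116},{"y":-0.976,"x":-0.116}]'

```text
schema error: expected keys x, y, z, rx, ry, rz
```

Emit:
step_arm --plan '[{"y":-0.976,"x":-0.116},{"y":-0.976,"x":-0.116},{"y":-0.976,"x":-0.116},{"y":-0.976,"x":-0.116},{"y":-0.976,"x":-0.116},{"y":-0.976,"x":-0.116},{"y":-0.976,"x":-0.116},{"y":-0.976,"x":-0.116},{},{}]'

```text
schema error: expected keys x, y, z, rx, ry, rz
```

```bash
python3 - <<'E'
from h import *
s=state();print(s['t'],s['eef_pos'],s['tcp_rot'],s['ft_force'])
a=cam('wrist');save(a,'pics/w1.png');P=pts(a);z=P[...,2]
m=(z>52)&(z<68)&(abs(P[...,0]-443)<60)&(abs(P[...,1]-72)<60)
print(m.sum(),P[m].mean(0),cv2.minAreaRect(P[m][:,:2].astype(np.float32)))
t=cam('top');g=cv2.cvtColor(t['image'],cv2.COLOR_RGB2GRAY)
m=np.zeros_like(g);m[182:216,392:440]=g[182:216,392:440]<70
cs,_=cv2.findContours(m,0,1);c=max(cs,key=cv2.contourArea).reshape(-1,2)
for z in(120,125):print(cv2.minAreaRect(np.array([ray(t,u,v,z)[:2] for u,v in c],np.float32)))
E
```

```text
0.15 [277.24953657 559.94796025 214.21087918] [-3.14076291e+00 -6.37105696e-05  2.68180320e+00] [ 0.47658656 -0.33468893 -0.22951372]
0 [nan nan nan] ((0.0, 0.0), (0.0, 0.0), 0.0)
((510.2547607421875, -167.3036651611328), (69.1564712524414, 31.54718017578125), 85.66495513916016)
((509.8005676269531, -165.8392791748047), (68.63079071044922, 31.307374954223633), 85.66494750976562)<stdin>:5: RuntimeWarning: Mean of empty slice.
  ret = um.true_divide(
```

View pics/w1.png

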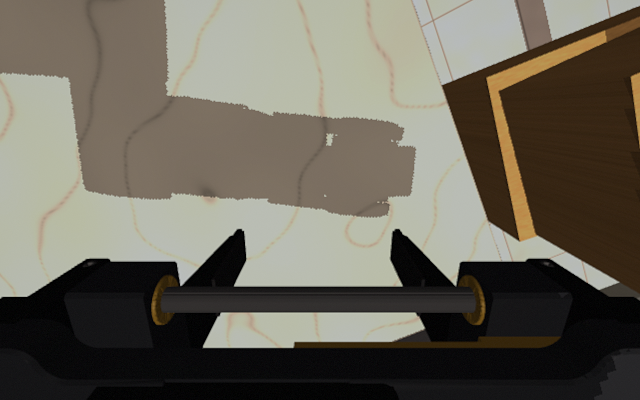

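The wrist picture shows only bare bench, with the fingertips at about (240,232) and (397,232): the moves were refused because every row needs all six keys. The slot is at about (510,-166), long axis at 85.7°.

Emit:
step_arm --plan '[{"x":0,"y":0,"z":0,"rx":0,"ry":0,"rz":-0.956},{"x":0,"y":0,"z":0,"rx":0,"ry":0,"rz":-0.956},{"x":0,"y":0,"z":0,"rx":0,"ry":0,"rz":-0.956},{"x":0,"y":0,"z":0,"rx":0,"ry":0,"rz":-0.956},{"x":0,"y":0,"z":0,"rx":0,"ry":0,"rz":-0.956},{"x":0,"y":0,"z":0,"rx":0,"ry":0,"rz":-0.956},{"x":0,"y":0,"z":0,"rx":0,"ry":0,"rz":-0.956},{"x":-0.116,"y":-0.976,"z":0,"rx":0,"ry":0,"rz":0},{"x":-0.116,"y":-0.976,"z":0,"rx":0,"ry":0,"rz":0},{"x":-0.116,"y":-0.976,"z":0,"rx":0,"ry":0,"rz":0}]' --jaw -1

```text
t: 1.08
eef_pos: [301.0, 489.5, 214.3]
tcp_rot: [-3.141, -0.0, -2.931]
ft_force: [0.4, -0.0, 0.0]
opening: 1.001
grip_force: 0.0
```

Emit:
step_arm --plan '[{"x":-0.116,"y":-0.976,"z":0,"rx":0,"ry":0,"rz":0},{"x":-0.116,"y":-0.976,"z":0,"rx":0,"ry":0,"rz":0},{"x":-0.116,"y":-0.976,"z":0,"rx":0,"ry":0,"rz":0},{"x":-0.116,"y":-0.976,"z":0,"rx":0,"ry":0,"rz":0},{"x":-0.116,"y":-0.976,"z":0,"rx":0,"ry":0,"rz":0},{"x":-0.116,"y":-0.976,"z":0,"rx":0,"ry":0,"rz":0},{"x":-0.116,"y":-0.976,"z":0,"rx":0,"ry":0,"rz":0},{"x":-0.116,"y":-0.976,"z":0,"rx":0,"ry":0,"rz":0},{"x":-0.116,"y":-0.976,"z":0,"rx":0,"ry":0,"rz":0},{"x":-0.116,"y":-0.976,"z":0,"rx":0,"ry":0,"rz":0}]'

```text
t: 1.92
eef_pos: [380.3, 256.6, 214.7]
tcp_rot: [3.141, 0.0, -2.932]
ft_force: [-0.1, 0.3, -0.3]
opening: 1.002
grip_force: 0.0
```

Emit:
step_arm --plan '[{"x":-0.116,"y":-0.976,"z":0,"rx":0,"ry":0,"rz":0},{"x":-0.116,"y":-0.976,"z":0,"rx":0,"ry":0,"rz":0},{"x":-0.116,"y":-0.976,"z":0,"rx":0,"ry":0,"rz":0},{"x":-0.116,"y":-0.976,"z":0,"rx":0,"ry":0,"rz":0},{"x":-0.116,"y":-0.976,"z":0,"rx":0,"ry":0,"rz":0},{"x":-0.116,"y":-0.976,"z":0,"rx":0,"ry":0,"rz":0},{"x":-0.116,"y":-0.976,"z":0,"rx":0,"ry":0,"rz":0},{"x":-0.116,"y":-0.976,"z":0,"rx":0,"ry":0,"rz":0},{"x":0,"y":0,"z":0,"rx":0,"ry":0,"rz":0},{"x":0,"y":0,"z":0,"rx":0,"ry":0,"rz":0}]'

```text
t: 2.75
eef_pos: [443.6, 70.8, 214.6]
tcp_rot: [3.141, -0.0, -2.935]
ft_force: [0.5, 0.2, -0.2]
opening: 0.998
grip_force: 0.0
```

```bash
python3 - <<'E'
from h import *
s=state();print(s['t'],s['eef_pos'],s['tcp_rot'],s['ft_force'])
a=cam('wrist');save(a,'pics/w2.png');P=pts(a);z=P[...,2]
m=(z>52)&(z<68)&(abs(P[...,0]-443)<60)&(abs(P[...,1]-72)<60)
print(m.sum(),P[m].mean(0),cv2.minAreaRect(P[m][:,:2].astype(np.float32)))
E
```

```text
2.75 [443.58759264  70.7642467  214.57952065] [ 3.14142547e+00 -5.43678192e-05 -2.93451534e+00] [ 0.50772591  0.1552168  -0.19070506]
1451 [437.76926854  66.93302686  59.91472085] ((432.0626525878906, 50.621849060058594), (112.84008026123047, 60.21955490112305), 61.897640228271484)
```

View pics/w2.png

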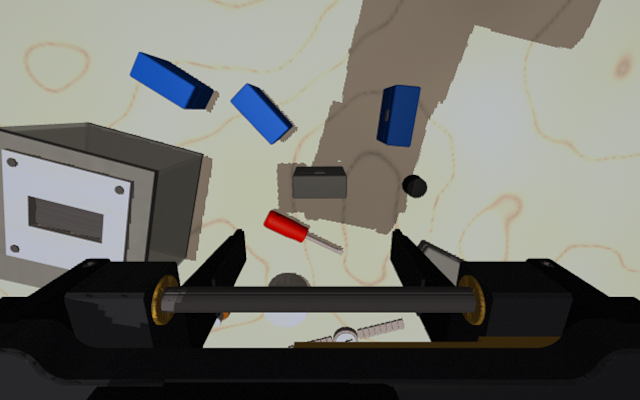

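The grey case lies square to the tool at (320,182), and the box slot is visible at (66,220). The screwdriver at (300,230) is next to the case but outside the fingers' line.

```bash
python3 - <<'E'
from h import *
a=cam('wrist');P=pts(a);z=P[...,2]
m=(z>57)&(z<63);m[:, :285]=0;m[:,355:]=0;m[:150]=0;m[210:]=0
print(m.sum(),P[m].mean(0),cv2.minAreaRect(P[m][:,:2].astype(np.float32)))
g=cv2.cvtColor(a['image'],cv2.COLOR_RGB2GRAY)
print(g[220,0:140:5],z[180:270:6,90].round(1),z[220,0:160:8].round(1))
k=np.zeros_like(g);k[190:250,20:110]=g[190:250,20:110]<130
cs,_=cv2.findContours(k,0,1);c=max(cs,key=cv2.contourArea).reshape(-1,2)
print(cv2.minAreaRect(c.astype(np.float32)))
for h in(120,125):print(cv2.minAreaRect(np.array([ray(a,u,v,h)[:2] for u,v in c],np.float32)))
E
```

```text
1264 [443.25440236  72.32780005  60.08153743] ((443.5559997558594, 72.33074951171875), (28.02045440673828, 63.78908920288086), 11.988350868225098)
[120 186 186 185 186 187  50  73  76  79  76  76  77  74  75  77  78  77
  75  77  78 187 187 187 187 173 110 122] [125.7 126.1 123.7 125.1 125.8 124.7 118.8 118.8 118.4 118.8 124.4 124.1
 125.7 124.6 296. ] [119.2 124.7 125.7 125.1 120.1 119.5 118.8 119.  117.8 119.3 119.5 118.6
 118.6 125.6 125.9 126.2 121.2 119.2 121.6 112.1]
((63.38236618041992, 219.47061157226562), (81.97704315185547, 28.861740112304688), 14.03624439239502)
((512.3171997070312, -169.3159637451172), (71.02872467041016, 32.23656463623047), 86.0826187133789)
((509.43585205078125, -165.0947265625), (69.6873779296875, 31.627811431884766), 86.08258819580078)
```

Emit:
step_arm --plan '[{"x":0,"y":0.058,"z":0.95,"rx":0,"ry":0,"rz":0},{"x":0,"y":0,"z":0.95,"rx":0,"ry":0,"rz":0},{"x":0,"y":0,"z":0.95,"rx":0,"ry":0,"rz":0},{"x":0,"y":0,"z":0.95,"rx":0,"ry":0,"rz":0},{"x":0,"y":0,"z":0.95,"rx":0,"ry":0,"rz":0},{"x":0,"y":0,"z":0.95,"rx":0,"ry":0,"rz":0},{"x":0,"y":0,"z":0.9,"rx":0,"ry":0,"rz":0},{"x":0,"y":0,"z":0.38,"rx":0,"ry":0,"rz":0},{"x":0,"y":0,"z":0,"rx":0,"ry":0,"rz":0},{"x":0,"y":0,"z":0,"rx":0,"ry":0,"rz":0}]'

```text
t: 3.68
eef_pos: [442.8, 73.7, 40.0]
tcp_rot: [3.141, -0.001, -2.931]
ft_force: [0.4, -0.7, 0.8]
opening: 1.0
grip_force: 0.0
```

Emit:
step_arm --plan '[{"x":0,"y":0,"z":0,"rx":0,"ry":0,"rz":0},{"x":0,"y":0,"z":0,"rx":0,"ry":0,"rz":0},{"x":0,"y":0,"z":0,"rx":0,"ry":0,"rz":0},{"x":0,"y":0,"z":0,"rx":0,"ry":0,"rz":0},{"x":0,"y":0,"z":0,"rx":0,"ry":0,"rz":0},{"x":0,"y":0,"z":0,"rx":0,"ry":0,"rz":0},{"x":0,"y":0,"z":0,"rx":0,"ry":0,"rz":0},{"x":0,"y":0,"z":0,"rx":0,"ry":0,"rz":0},{"x":0,"y":0,"z":0,"rx":0,"ry":0,"rz":0},{"x":0,"y":0,"z":0,"rx":0,"ry":0,"rz":0}]' --jaw 1

```text
t: 4.52
eef_pos: [443.3, 73.0, 40.5]
tcp_rot: [-3.142, 0.001, -2.932]
ft_force: [-1.1, -0.1, 5.8]
opening: 0.669
grip_force: 30.0
```

Emit:
step_arm --plan '[{"x":0,"y":0,"z":-0.4,"rx":0,"ry":0,"rz":0},{"x":0,"y":0,"z":-0.8,"rx":0,"ry":0,"rz":0},{"x":0,"y":0,"z":-0.8,"rx":0,"ry":0,"rz":0},{"x":0,"y":0,"z":-0.8,"rx":0,"ry":0,"rz":0},{"x":0,"y":0,"z":-0.8,"rx":0,"ry":0,"rz":0.7},{"x":0,"y":0,"z":-0.8,"rx":0,"ry":0,"rz":0.7},{"x":0,"y":0,"z":-0.8,"rx":0,"ry":0,"rz":0.7},{"x":0,"y":0,"z":-0.8,"rx":0,"ry":0,"rz":0.71},{"x":0,"y":0,"z":0,"rx":0,"ry":0,"rz":0},{"x":0,"y":0,"z":0,"rx":0,"ry":0,"rz":0}]'

```text
t: 5.35
eef_pos: [443.2, 73.0, 190.4]
tcp_rot: [3.141, 0.002, 3.072]
ft_force: [0.8, -0.6, -0.9]
opening: 0.67
grip_force: 30.0
```

Emit:
step_arm --plan '[{"x":-0.3,"y":-0.9,"z":0,"rx":0,"ry":0,"rz":0},{"x":-0.3,"y":-0.9,"z":0,"rx":0,"ry":0,"rz":0},{"x":-0.3,"y":-0.9,"z":0,"rx":0,"ry":0,"rz":0},{"x":-0.3,"y":-0.9,"z":0,"rx":0,"ry":0,"rz":0},{"x":-0.3,"y":-0.9,"z":0,"rx":0,"ry":0,"rz":0},{"x":-0.3,"y":-0.9,"z":0,"rx":0,"ry":0,"rz":0},{"x":-0.3,"y":-0.9,"z":0,"rx":0,"ry":0,"rz":0},{"x":-0.3,"y":-0.9,"z":0,"rx":0,"ry":0,"rz":0},{"x":-0.3,"y":-0.9,"z":0,"rx":0,"ry":0,"rz":0},{"x":-0.3,"y":-0.9,"z":0,"rx":0,"ry":0,"rz":0}]'

```text
t: 6.18
eef_pos: [501.4, -157.8, 188.3]
tcp_rot: [3.141, -0.002, 3.072]
ft_force: [0.4, 0.8, -0.6]
opening: 0.673
grip_force: 30.0
```

Emit:
step_arm --plan '[{"x":-0.325,"y":-0.31,"z":0,"rx":0,"ry":0,"rz":0},{"x":0,"y":0,"z":0,"rx":0,"ry":0,"rz":0},{"x":0,"y":0,"z":0,"rx":0,"ry":0,"rz":0},{"x":0,"y":0,"z":0,"rx":0,"ry":0,"rz":0},{"x":0,"y":0,"z":0,"rx":0,"ry":0,"rz":0},{"x":0,"y":0,"z":0,"rx":0,"ry":0,"rz":0},{"x":0,"y":0,"z":0,"rx":0,"ry":0,"rz":0},{"x":0,"y":0,"z":0,"rx":0,"ry":0,"rz":0},{"x":0,"y":0,"z":0,"rx":0,"ry":0,"rz":0},{"x":0,"y":0,"z":0,"rx":0,"ry":0,"rz":0}]'

```text
t: 7.02
eef_pos: [509.4, -165.0, 190.2]
tcp_rot: [3.142, 0.0, 3.07]
ft_force: [-0.4, 0.4, -0.5]
opening: 0.672
grip_force: 30.0
```

```bash
python3 - <<'E'
from h import *
s=state();print(s['t'],s['eef_pos'],s['tcp_rot'],s['ft_force'],s['moment'])
a=cam('wrist');save(a,'pics/w3.png');b=cam('side');cv2.imwrite('pics/s3.png',cv2.resize(b['image'][100:340,200:480,::-1],None,fx=2.5,fy=2.5))
E
```

```text
7.0167 [ 509.37462511 -164.99224795  190.1887226 ] [3.14152608e+00 1.62656361e-04 3.07013568e+00] [-0.35953704  0.3846751  -0.50549433] [-0.03455796 -0.00896545 -0.04316881]
```

View pics/w3.png

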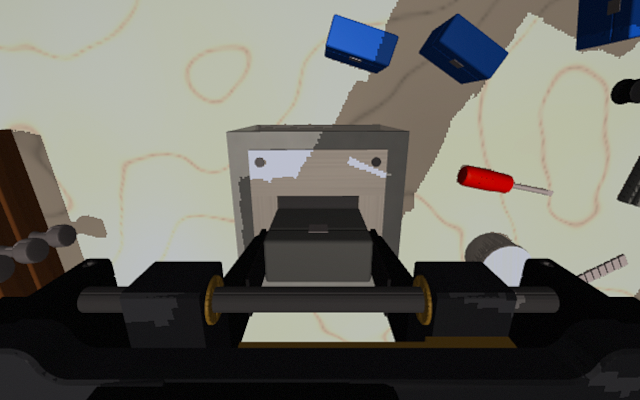

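View pics/s3.png

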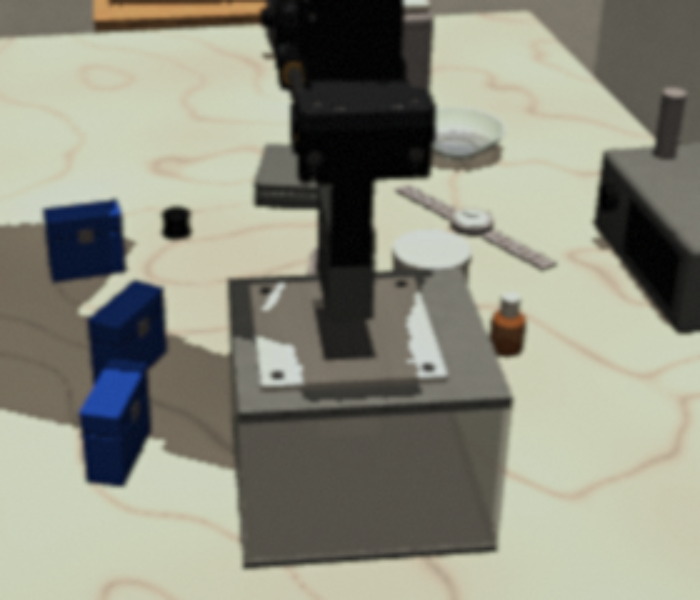

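The wrist view shows the case over the slot with its edges parallel and the slot's near-robot edge at (318,202). The side view shows it hanging upright over the slot. Lowering gently now.

Emit:
step_arm --plan '[{"x":0,"y":-0.02,"z":0.4,"rx":0,"ry":0,"rz":0},{"x":0,"y":0,"z":0.4,"rx":0,"ry":0,"rz":0},{"x":0,"y":0,"z":0.12,"rx":0,"ry":0,"rz":0},{"x":0,"y":0,"z":0.05,"rx":0,"ry":0,"rz":0},{"x":0,"y":0,"z":0.05,"rx":0,"ry":0,"rz":0},{"x":0,"y":0,"z":0.04,"rx":0,"ry":0,"rz":0},{"x":0,"y":0,"z":0.04,"rx":0,"ry":0,"rz":0},{"x":0,"y":0,"z":0,"rx":0,"ry":0,"rz":0},{"x":0,"y":0,"z":0,"rx":0,"ry":0,"rz":0},{"x":0,"y":0,"z":0,"rx":0,"ry":0,"rz":0}]'

```text
t: 7.95
eef_pos: [509.4, -165.6, 162.8]
tcp_rot: [-3.142, 0.0, 3.07]
ft_force: [0.3, -1.1, -0.7]
opening: 0.668
grip_force: 30.0
```

Emit:
step_arm --plan '[{"x":0,"y":0,"z":0.04,"rx":0,"ry":0,"rz":0},{"x":0,"y":0,"z":0.04,"rx":0,"ry":0,"rz":0},{"x":0,"y":0,"z":0.04,"rx":0,"ry":0,"rz":0},{"x":0,"y":0,"z":0.04,"rx":0,"ry":0,"rz":0},{"x":0,"y":0,"z":0.04,"rx":0,"ry":0,"rz":0},{"x":0,"y":0,"z":0.04,"rx":0,"ry":0,"rz":0},{"x":0,"y":0,"z":0.04,"rx":0,"ry":0,"rz":0},{"x":0,"y":0,"z":0,"rx":0,"ry":0,"rz":0},{"x":0,"y":0,"z":0,"rx":0,"ry":0,"rz":0},{"x":0,"y":0,"z":0,"rx":0,"ry":0,"rz":0}]'

```text
t: 8.78
eef_pos: [509.4, -165.6, 156.1]
tcp_rot: [-3.141, 0.001, 3.07]
ft_force: [-2.8, 1.0, 7.1]
opening: 0.673
grip_force: 30.0
```

Emit:
step_arm --plan '[{"x":0,"y":0,"z":0.06,"rx":0,"ry":0,"rz":0},{"x":0,"y":0,"z":0.06,"rx":0,"ry":0,"rz":0},{"x":0,"y":0,"z":0.06,"rx":0,"ry":0,"rz":0},{"x":0,"y":0,"z":0.06,"rx":0,"ry":0,"rz":0},{"x":0,"y":0,"z":0.06,"rx":0,"ry":0,"rz":0},{"x":0,"y":0,"z":0.06,"rx":0,"ry":0,"rz":0},{"x":0,"y":0,"z":0.06,"rx":0,"ry":0,"rz":0},{"x":0,"y":0,"z":0.06,"rx":0,"ry":0,"rz":0},{"x":0,"y":0,"z":0,"rx":0,"ry":0,"rz":0},{"x":0,"y":0,"z":0,"rx":0,"ry":0,"rz":0}]'

```text
t: 9.62
eef_pos: [509.0, -165.5, 143.3]
tcp_rot: [3.141, -0.001, 3.07]
ft_force: [-5.7, 0.6, 0.1]
opening: 0.671
grip_force: 30.0
```

Emit:
step_arm --plan '[{"x":0,"y":0,"z":0.07,"rx":0,"ry":0,"rz":0},{"x":0,"y":0,"z":0.07,"rx":0,"ry":0,"rz":0},{"x":0,"y":0,"z":0.07,"rx":0,"ry":0,"rz":0},{"x":0,"y":0,"z":0.07,"rx":0,"ry":0,"rz":0},{"x":0,"y":0,"z":0.07,"rx":0,"ry":0,"rz":0},{"x":0,"y":0,"z":0.07,"rx":0,"ry":0,"rz":0},{"x":0,"y":0,"z":0.07,"rx":0,"ry":0,"rz":0},{"x":0,"y":0,"z":0.07,"rx":0,"ry":0,"rz":0},{"x":0,"y":0,"z":0,"rx":0,"ry":0,"rz":0},{"x":0,"y":0,"z":0,"rx":0,"ry":0,"rz":0}]'

```text
t: 10.45
eef_pos: [509.2, -165.6, 129.3]
tcp_rot: [3.141, -0.001, 3.07]
ft_force: [-2.7, -0.5, -1.9]
opening: 0.673
grip_force: 30.0
```

Emit:
step_arm --plan '[{"x":0,"y":0,"z":0,"rx":0,"ry":0,"rz":0},{"x":0,"y":0,"z":0,"rx":0,"ry":0,"rz":0},{"x":0,"y":0,"z":0,"rx":0,"ry":0,"rz":0},{"x":0,"y":0,"z":0,"rx":0,"ry":0,"rz":0},{"x":0,"y":0,"z":0,"rx":0,"ry":0,"rz":0},{"x":0,"y":0,"z":-0.3,"rx":0,"ry":0,"rz":0},{"x":0,"y":0,"z":-0.5,"rx":0,"ry":0,"rz":0},{"x":0,"y":0,"z":-0.5,"rx":0,"ry":0,"rz":0},{"x":0,"y":0,"z":-0.5,"rx":0,"ry":0,"rz":0},{"x":0,"y":0,"z":0,"rx":0,"ry":0,"rz":0}]' --jaw -0.7

```text
t: 11.28
eef_pos: [510.3, -166.0, 177.2]
tcp_rot: [-3.14, 0.004, 3.07]
ft_force: [-0.1, -0.0, -0.6]
opening: 0.853
grip_force: 0.0
```

Emit:
step_arm --plan '[{"x":0,"y":0,"z":0,"rx":0,"ry":0,"rz":0},{"x":0,"y":0,"z":0,"rx":0,"ry":0,"rz":0},{"x":0,"y":0,"z":0,"rx":0,"ry":0,"rz":0},{"x":0,"y":0,"z":0,"rx":0,"ry":0,"rz":0},{"x":0,"y":0,"z":0,"rx":0,"ry":0,"rz":0},{"x":0,"y":0,"z":0,"rx":0,"ry":0,"rz":0},{"x":0,"y":0,"z":0,"rx":0,"ry":0,"rz":0},{"x":0,"y":0,"z":0,"rx":0,"ry":0,"rz":0},{"x":0,"y":0,"z":0,"rx":0,"ry":0,"rz":0},{"x":0,"y":0,"z":0,"rx":0,"ry":0,"rz":0}]' --jaw 1

```text
t: 12.12
eef_pos: [509.4, -165.6, 174.6]
tcp_rot: [3.141, -0.0, 3.07]
ft_force: [-0.4, -0.5, -0.1]
opening: 0.204
grip_force: 0.0
```

```bash
python3 - <<'E'
from h import *
a=cam('wrist');b=cam('side');
A=a['image'][100:330,170:470,::-1];B=b['image'][130:330,270:430,::-1]
cv2.imwrite('pics/m4.png',np.hstack([cv2.resize(A,(450,345)),cv2.resize(B,(276,345))]))
P=pts(a);q=P[...,2];m=(q>140)&(q<158)&(abs(P[...,0]-509)<30)&(abs(P[...,1]+165)<45);print(m.sum(),np.median(P[m],0),P[m].min(0),P[m].max(0))
E
```

```text
2780 [ 504.97908876 -165.56263096  148.74293143] [ 493.18004917 -198.15422966  140.00043655] [ 524.89941058 -133.19930002  151.12345175]
```

View pics/m4.png

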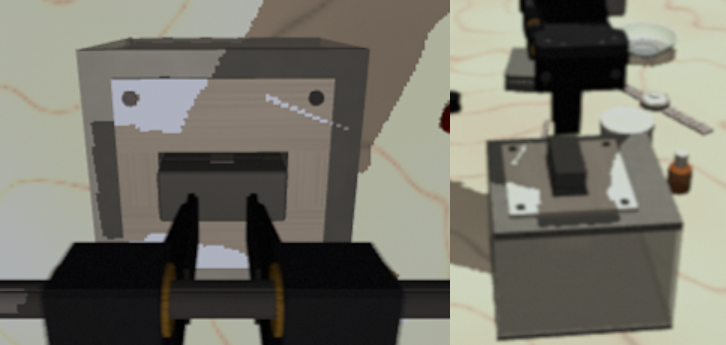

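The case is pinched upright and centred in the slot, with its top at z≈149 (crop 222,190). The fingers are still closing above it. Next I shut them and push.

Emit:
step_arm --plan '[{"x":0,"y":0,"z":0,"rx":0,"ry":0,"rz":0},{"x":0,"y":0,"z":0.2,"rx":0,"ry":0,"rz":0},{"x":0,"y":0,"z":0.2,"rx":0,"ry":0,"rz":0},{"x":0,"y":0,"z":0.2,"rx":0,"ry":0,"rz":0},{"x":0,"y":0,"z":0.15,"rx":0,"ry":0,"rz":0},{"x":0,"y":0,"z":0.1,"rx":0,"ry":0,"rz":0},{"x":0,"y":0,"z":0.08,"rx":0,"ry":0,"rz":0},{"x":0,"y":0,"z":0.08,"rx":0,"ry":0,"rz":0},{"x":0,"y":0,"z":0.08,"rx":0,"ry":0,"rz":0},{"x":0,"y":0,"z":0.08,"rx":0,"ry":0,"rz":0}]'

```text
t: 13.05
eef_pos: [509.5, -165.7, 145.4]
tcp_rot: [-3.141, 0.0, 3.07]
ft_force: [-0.8, -0.5, 1.3]
opening: 0.002
grip_force: 0.7
```

Emit:
step_arm --plan '[{"x":0,"y":0,"z":0.08,"rx":0,"ry":0,"rz":0},{"x":0,"y":0,"z":0.08,"rx":0,"ry":0,"rz":0},{"x":0,"y":0,"z":0.08,"rx":0,"ry":0,"rz":0},{"x":0,"y":0,"z":0.08,"rx":0,"ry":0,"rz":0},{"x":0,"y":0,"z":0.08,"rx":0,"ry":0,"rz":0},{"x":0,"y":0,"z":0.08,"rx":0,"ry":0,"rz":0},{"x":0,"y":0,"z":0.08,"rx":0,"ry":0,"rz":0},{"x":0,"y":0,"z":0.08,"rx":0,"ry":0,"rz":0},{"x":0,"y":0,"z":0.08,"rx":0,"ry":0,"rz":0},{"x":0,"y":0,"z":0,"rx":0,"ry":0,"rz":0}]'

```text
t: 13.88
eef_pos: [509.3, -165.6, 127.0]
tcp_rot: [3.141, -0.0, 3.07]
ft_force: [0.3, -0.2, 0.3]
opening: 0.007
grip_force: 0.0
```

Emit:
step_arm --plan '[{"x":0,"y":0,"z":0.08,"rx":0,"ry":0,"rz":0},{"x":0,"y":0,"z":0.08,"rx":0,"ry":0,"rz":0},{"x":0,"y":0,"z":0.08,"rx":0,"ry":0,"rz":0},{"x":0,"y":0,"z":0.08,"rx":0,"ry":0,"rz":0},{"x":0,"y":0,"z":0.08,"rx":0,"ry":0,"rz":0},{"x":0,"y":0,"z":0.08,"rx":0,"ry":0,"rz":0},{"x":0,"y":0,"z":0.08,"rx":0,"ry":0,"rz":0},{"x":0,"y":0,"z":0,"rx":0,"ry":0,"rz":0},{"x":0,"y":0,"z":0,"rx":0,"ry":0,"rz":0},{"x":0,"y":0,"z":0,"rx":0,"ry":0,"rz":0}]'

```text
t: 14.72
eef_pos: [509.3, -165.6, 113.3]
tcp_rot: [3.141, -0.0, 3.07]
ft_force: [0.0, -0.3, 0.2]
opening: 0.006
grip_force: 0.0
```

Emit:
step_arm --plan '[{"x":0,"y":0,"z":0.08,"rx":0,"ry":0,"rz":0},{"x":0,"y":0,"z":0.08,"rx":0,"ry":0,"rz":0},{"x":0,"y":0,"z":0.08,"rx":0,"ry":0,"rz":0},{"x":0,"y":0,"z":0.08,"rx":0,"ry":0,"rz":0},{"x":0,"y":0,"z":0.08,"rx":0,"ry":0,"rz":0},{"x":0,"y":0,"z":0.08,"rx":0,"ry":0,"rz":0},{"x":0,"y":0,"z":0.08,"rx":0,"ry":0,"rz":0},{"x":0,"y":0,"z":0.08,"rx":0,"ry":0,"rz":0},{"x":0,"y":0,"z":0,"rx":0,"ry":0,"rz":0},{"x":0,"y":0,"z":0,"rx":0,"ry":0,"rz":0}]'

```text
t: 15.55
eef_pos: [509.2, -165.5, 97.1]
tcp_rot: [3.141, -0.001, 3.07]
ft_force: [0.4, 0.2, 0.2]
opening: 0.006
grip_force: 0.0
```

Emit:
step_arm --plan '[{"x":0,"y":0,"z":0.08,"rx":0,"ry":0,"rz":0},{"x":0,"y":0,"z":0.08,"rx":0,"ry":0,"rz":0},{"x":0,"y":0,"z":0.08,"rx":0,"ry":0,"rz":0},{"x":0,"y":0,"z":0.08,"rx":0,"ry":0,"rz":0},{"x":0,"y":0,"z":0.08,"rx":0,"ry":0,"rz":0},{"x":0,"y":0,"z":0.08,"rx":0,"ry":0,"rz":0},{"x":0,"y":0,"z":0.08,"rx":0,"ry":0,"rz":0},{"x":0,"y":0,"z":0,"rx":0,"ry":0,"rz":0},{"x":0,"y":0,"z":0,"rx":0,"ry":0,"rz":0},{"x":0,"y":0,"z":0,"rx":0,"ry":0,"rz":0}]'

```text
t: 16.38
eef_pos: [508.9, -165.4, 83.1]
tcp_rot: [3.141, -0.001, 3.07]
ft_force: [-2.8, 0.8, -1.6]
opening: 0.006
grip_force: 1.4
```

```bash
python3 - <<'E'
from h import *
b=cam('side');cv2.imwrite('pics/s5.png',cv2.resize(b['image'][180:330,270:430,::-1],None,fx=4,fy=4))
E
```

```text
(no output)
```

View pics/s5.png

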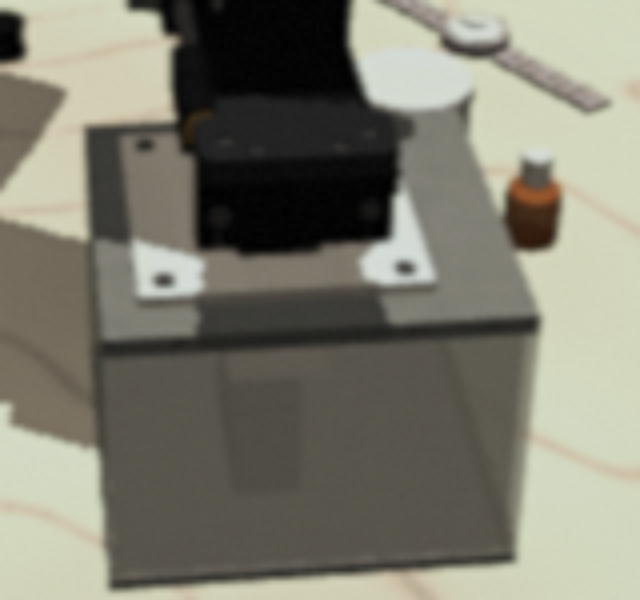

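The case appears at crop (268,430), bottom edge at row 493, apparently standing on the floor, with the flap now dragging on the fingers. Withdrawing.

Emit:
step_arm --plan '[{"x":0,"y":0,"z":-0.1,"rx":0,"ry":0,"rz":0},{"x":0,"y":0,"z":-0.2,"rx":0,"ry":0,"rz":0},{"x":0,"y":0,"z":-0.2,"rx":0,"ry":0,"rz":0},{"x":0,"y":0,"z":-0.2,"rx":0,"ry":0,"rz":0},{"x":0,"y":0,"z":-0.2,"rx":0,"ry":0,"rz":0},{"x":0,"y":0,"z":-0.2,"rx":0,"ry":0,"rz":0},{"x":0,"y":0,"z":-0.2,"rx":0,"ry":0,"rz":0},{"x":0,"y":0,"z":-0.2,"rx":0,"ry":0,"rz":0},{"x":0,"y":0,"z":-0.2,"rx":0,"ry":0,"rz":0},{"x":0,"y":0,"z":-0.2,"rx":0,"ry":0,"rz":0}]'

```text
t: 17.27
eef_pos: [509.9, -165.8, 131.6]
tcp_rot: [-3.141, 0.002, 3.07]
ft_force: [0.3, -0.7, -0.6]
opening: 0.005
grip_force: 0.0
```

Emit:
step_arm --plan '[{"x":0,"y":0,"z":-0.3,"rx":0,"ry":0,"rz":0},{"x":0,"y":0,"z":-0.5,"rx":0,"ry":0,"rz":0},{"x":0,"y":0,"z":-0.5,"rx":0,"ry":0,"rz":0},{"x":0,"y":0,"z":-0.5,"rx":0,"ry":0,"rz":0},{"x":0,"y":0,"z":-0.5,"rx":0,"ry":0,"rz":0},{"x":0,"y":0,"z":-0.5,"rx":0,"ry":0,"rz":0},{"x":0,"y":0,"z":-0.5,"rx":0,"ry":0,"rz":0},{"x":0,"y":0,"z":0,"rx":0,"ry":0,"rz":0},{"x":0,"y":0,"z":0,"rx":0,"ry":0,"rz":0},{"x":0,"y":0,"z":0,"rx":0,"ry":0,"rz":0}]'

```text
t: 18.1
eef_pos: [509.1, -165.5, 212.9]
tcp_rot: [3.141, -0.0, 3.07]
ft_force: [0.1, -0.4, -0.3]
opening: 0.002
grip_force: 0.0
```

```bash
python3 - <<'E'
from h import *
a=cam('wrist');b=cam('side');
A=a['image'][100:330,170:470,::-1];B=b['image'][180:330,270:430,::-1]
cv2.imwrite('pics/m6.png',np.hstack([cv2.resize(A,(390,300)),cv2.resize(B,(320,300))]))
P=pts(a);q=P[...,2];m=(abs(P[...,0]-509)<10)&(abs(P[...,1]+165)<28);m&=q<130;print(m.sum(),np.percentile(q[m],[2,20,50,80,98]))
E
```

```text
1127 [117.3173718  118.10824765 118.68403861 119.25703472 120.09387274]
```

View pics/m6.png

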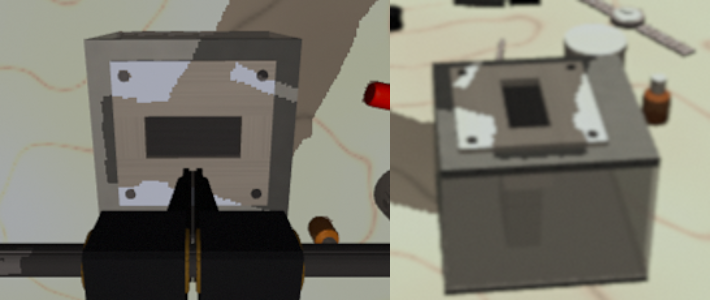

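The flap is flat and shut at z≈118 (left panel, 193,137), the case stands inside on the box floor (right panel, 522,215), and the arm is clear.

```bash
python3 -c "
from cell import *
print(job_done())"
```

```text
the job is handed in; nothing more can be done
None
```

The watch case was posted through the slot and stands at the bottom of the box with the flap shut behind it; contact forces read at the end of each move stayed under about 8 N, the rest of the bench was not touched, and the job was handed in at about 18 s.

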